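# Leak-test the air sampler in the paper conservation room

### The job

Leak-test the air sampler: first set the tapered rubber stopper fully home in the neck of the glass flask, upright, and let go of it. Then take the hand gauge, press its coupler mouth squarely onto the leaning nipple until it snaps over the balls and sits home on the shoulder, and hold it pressed there against the valve spring: finish while still gripping and pressing the gauge. Leave the stopper seated and do not disturb the squeeze bottle, the jar or the paper weight.

Things in the scene. Friction and masses are not known exactly. Their poses are not given: they have to be found in the camera images.
- sampler: air sampler, fixed: steel tray 150 x 300 mm, walls 34 mm high; origin at the centre of its underside, x along the short side, y along the long side. At y = +85 mm a conical glass flask (foot 80 mm wide, rim 39 mm wide, 130 mm above the table), at y = -75 mm a cream pump housing 130 x 125 mm, its top 70 mm above the table, which carries the test port with the nipple.
- flask_mouth (a point): centre of the flask's mouth at rim height (130 mm above the table), z up. The neck is a straight round bore 28 mm wide and 40 mm deep.
- nipple: brass nipple on the pump housing. Origin on its axis in the flat aluminium shoulder (36 mm across) where the coupler's mouth seats; z points out along the axis, 25 degrees off vertical, direction varies. Post 11 mm thick, tapered to the tip, 22 mm long; four sprung steel balls 9.5 mm above the shoulder stand out to 10.5 mm from the axis; a 5 mm valve pin stands out to 30 mm above the shoulder.
- valve_pin (a joint): travel of the sprung valve pin into the nipple, m: 0 free, about 0.0075 with the coupler home. Its spring gives 7 N at first, 14 N when home, and lifts the gauge off the shoulder when it is not held. The balls resist by about 3 N as the coupler's lip rides onto them (mouth 15 to 10 mm above the shoulder) and snap out behind the lip below 6 mm.
- gauge: hand gauge, loose, upright on the table, about 160 g, 65 mm tall. Origin: centre of its underside, the coupler's mouth; z up. Below: steel coupler sleeve 30 mm wide, 28 mm tall, open at the bottom: lip with a 16 mm hole, 4 mm thick, then a 23 mm bore ending 22.5 mm above the mouth. Above: black rubber head 36 x 36 mm (faces along x and y), 28 to 65 mm up, white dial on top. Grip it by the head.
- stopper: black rubber stopper, loose, upright, narrow end down, about 50 g, 58 mm tall; stands left or right (swaps sides with the gauge). Origin: centre of its underside, z up. Taper 21 mm wide below, 25.6 mm at 24 mm up; then a round flange 37 mm wide, 4 mm thick, which rests on the flask's rim when home; then a square grip 22 x 22 mm (faces along x and y) from 28 to 58 mm up.
- squeeze_bottle: bystander: white plastic squeeze bottle, 66 mm wide, 205 mm tall, beyond the sampler; origin at the centre of its underside.
- sample_jar: bystander: glass jar with white lid, 60 mm wide, 85 mm tall, beyond the sampler; origin at the centre of its underside.
- paper_weight: bystander: flat steel paper weight 70 x 40 x 22 mm with a small knob (40 mm tall in all), on the robot's side of the sampler; origin at the centre of its underside.

How it is judged:
On the way, in this order (a step that is already met when the one before it is completed fails the run):
1. the stopper sits home in the flask's neck, upright, and is let go (z of stopper in the frame of flask_mouth below -0.0215 m and horizontal distance between stopper and flask_mouth below 0.005 m and angle between stopper's own z axis and vertical below 0.1 rad and contact force between stopper and the fingers below 0.1 N), for 0.2 s.
2. the gauge, in the fingers, has snapped over the balls and sits on the nipple's shoulder (z of gauge in the frame of nipple below 0.0025 m and distance between gauge and nipple below 0.005 m and angle between the z axis of gauge and the z axis of nipple, either way round below 0.1 rad and contact force between gauge and the fingers above 2 N), for 0.3 s.
At the end, for the whole second after the job is handed in: Gauge still gripped, at rest, mouth within 2.5 mm of the shoulder, 5 mm of its centre, square within 0.1 rad, pin in over 5 mm, pushing over 4 N. Stopper untouched in the neck: flange within 2.5 mm of the rim, 5 mm of centre, upright within 0.1 rad (all of step 1 and all of step 2 and value of joint valve_pin above 0.005 m and contact force between gauge and nipple above 4 N and linear speed of gauge below 0.02 m/s and contact force between stopper and the arm below 0.1 N); the arm keeps its last pose, push and grip.
It fails at once if a bystander was shifted by more than 3 cm or toppled (distance of any of squeeze_bottle, sample_jar, paper_weight from where it was at the start of the episode above 0.03 m or angle between any of squeeze_bottle, sample_jar's own z axis and vertical above 0.5 rad).
It also fails if it takes over 58 s, if anything falls off the work surface, if the arm or the gripper's body presses on something with over 40 N, if the wrist force passes 120 N, or if a joint passes its speed limit or range.

### The arm

A 6-joint arm with a two-finger parallel gripper is mounted at the origin on the work surface. World frame = base frame: x ahead of the robot, y to its left, z up, the work surface at z = 0. Lengths are in m, angles in rad, forces in N, time in s.
With the tool pointing down it reaches from about 0.375 to 0.9 m from the base axis. Payload 3.1 kg.
Tool frame: the origin (TCP) lies at the very end of the fingers, on their centre line; the grasp point (between the pads) lies 19 mm behind it; z points along the fingers, y is the line along which they close (so a half turn about z gives the same grasp; the last joint's range is limited). The gripper opens to 87 mm and grips with 3 to 60 N. Pads are 19 mm wide; open, the fingers measure 117 mm over their backs; the gripper's body (75 mm by 190 mm) begins 51 mm behind the grasp point.
Start: joints at [0.938, 0.527, 1.433, -0, 1.181, -0.178], TCP at [0.275, 0.561, 0.19] pointing down, gripper open.
Joint ranges: [-3.08, 3.08], [-0.75, 2.2], [0.22, 2.44], [-1.43, 4.57], [0, 2.65], [-2.85, 2.85]. Speed limits (rad/s): [2.79, 2.79, 3.14, 3.14, 3.14, 3.14].

### API

Orientations are given as a unit quaternion [w, x, y, z].
In Python, from plant import r gives the robot as it stands. The module is installed in compiled form; this text tells all that it offers.
- The arm moves only by the tool send_rows, never from a script. Its argument "series" is a list of rows, each a list of 3 entries, a list of its own where there are three numbers: the shift along the tool's x, y, z in cm, then the turn, a rotation vector about the tool's x, y, z in degrees, then the opening, from 0 (shut) to 1 (fully open). In form: [[[dx, dy, dz], [ax, ay, az], fingers], ...]. A call has 1 to 10 rows; each row is the pose to reach, as a shift and turn from the pose commanded when the call began, along the tool's axes at that moment; what a row does not reach only later rows make up. A row lasts 1/8 s, in which the tool goes at most 62.5 mm and 10.7 degrees, less where a joint would pass 70% of its speed; a pose out of reach is approached as far as the arm can. A call with a gripper value outside its range is refused whole. The fingers move at their own pace and stop on an object; the grip force is fixed at half the most. Time passes only in rows, so rows that repeat a pose let the fingers close. It gives the time, the measured TCP pose, the force, the opening and the grip force at its end, in the units of the state.
- r.get_obs(): the state, without advancing time (a new reading comes with each control period).
- r.snapshot(name): name is "scene" or "top" or "wrist"; returns a dict with "image" (384x512x3 uint8, red, green, blue), "fx", "fy", "cx", "cy" (pixels), "R" (3x3) and "t" (3): a world point X has camera coordinates R X + t. Camera axes: x right, y down, z forward; pixel columns grow to the right and rows downward; lengths in m; the calibration is good to about 2 mm. A picture is of the moment at which its call begins. There is no depth.
- r.job_done(): hands the job in; it is judged then, once.
Trained networks look in a picture, given as the dict that the camera call returned (one of the last four; its "shot" number tells which), for a name from the list of things; names that differ only in an ending like _2 or _b are one class to them, and where a whole thing is asked for, a point or a joint stands for the part that bears it (a point fixed in the world has none). Each returns a list of dicts, best first, with "score" (0 to 1); they miss things now and then, are a little off and sometimes report something else, mostly with a low value. They report only what shows in the picture. A call takes as long as a camera call.
- r.spot_in(query, picture): "extent" ([left, top, right, bottom] as shares, 0 to 1, of the picture: columns of its width, rows of its height, round what is visible of it).
- r.trace(query, picture): "mask" (384x512 bool, what is visible of it) and "extent" ([left, top, right, bottom] as shares, 0 to 1, of the picture: columns of its width, rows of its height, round what is visible of it).
- r.landmark_of(query, picture): "point" ([column, row] as shares, 0 to 1, of the picture: columns of its width, rows of its height: a listed point, or the origin of a listed thing).
The state is a dict: "time_s": time; "joints": joint angles; "qd": joint speeds; "effort": joint torques, N m; "ee_pos": TCP position; "ee_rot": TCP orientation; "ft_force": force on the tool from outside, world axes, zero at the start; "ft_torque": the same for the moment, N m; "grip_width": finger opening in m; "grasp_force": force on a finger pad.
Only numpy, scipy, OpenCV 4.12 (cv2) and the standard library are available. Lean on these libraries where they do the work, as an engineer would, in place of code of your own. Each camera call takes 0.05 s, during which the arm holds its last target. There are 200 camera calls.

## Working session

There is one attempt and no reset: what is moved stays moved. The work goes in short steps, Python scripts to look and compute and a tool call to move; the robot and the scene stay as the last step left them, time stands still between calls to the robot, and variables do not carry over. Pictures are saved under pics/ and viewed, at most 10 in all, crops included, and the job is handed in when it is done.

Besides the shell and the picture viewer there is one more tool, called as name(argument=value, ...) on one line, values as JSON. send_rows: Moves the arm, as the interface text tells. Its arguments: {"type":"object","properties":{"series":{"type":"array","items":{"type":"array"}}},"required":["series"]}

```bash
mkdir -p pics; cat > h.py <<'E'
import numpy as np, cv2
from plant import r
from scipy.spatial.transform import Rotation as Ro
def ray(p,uv):
    u,v=uv; d=np.array([(u-p['cx'])/p['fx'],(v-p['cy'])/p['fy'],1]); d=p['R'].T@d
    return -p['R'].T@p['t'], d/np.linalg.norm(d)
def atz(p,uv,z):
    o,d=ray(p,uv); return o+d*(z-o[2])/d[2]
def proj(p,X):
    c=p['R']@np.asarray(X)+p['t']; return np.array([p['fx']*c[0]/c[2]+p['cx'],p['fy']*c[1]/c[2]+p['cy']])
def tri(rs):
    A=0;b=0
    for o,d in rs:
        M=np.eye(3)-np.outer(d,d);A=A+M;b=b+M@o
    return np.linalg.solve(A,b)
def lm(q,p):
    l=r.landmark_of(q,p)
    return (np.array(l[0]['point'])*[512,384],l[0]['score']) if l else (None,0)
def pose():
    o=r.get_obs(); q=o['ee_rot']; return np.array(o['ee_pos']),Ro.from_quat([q[1],q[2],q[3],q[0]]).as_matrix(),o
E
python3 - <<'E'
from h import *
np.set_printoptions(precision=4,suppress=True)
P,R,o=pose(); print(P,R,o['time_s'],o['grip_width'])
ps={n:r.snapshot(n) for n in('scene','top')}
for n in ps: cv2.imwrite(f'pics/{n}0.png',ps[n]['image'][:,:,::-1])
for q in 'flask_mouth nipple gauge stopper squeeze_bottle sample_jar paper_weight sampler'.split():
    rs=[]
    for n,p in ps.items():
        uv,s=lm(q,p)
        if uv is not None: rs.append(ray(p,uv)); print(q,n,uv,round(s,2),'z0',atz(p,uv,0)[:2])
    if len(rs)==2: print('   tri',tri(rs))
im=np.hstack([ps['scene']['image'],ps['top']['image']])
for n,p in ps.items(): print(n,-p['R'].T@p['t'],p['R'].T[:,2],p['fx'])
E
```

```text
[0.2741 0.5608 0.1886] [[-0.8984  0.4393 -0.0012]
 [ 0.4393  0.8984 -0.0017]
 [ 0.0004 -0.0021 -1.    ]] 0.0 0.08712896946372194
flask_mouth scene [270.592  162.3168] 0.63 z0 [0.3053 0.1619]
flask_mouth top [226.304  198.1824] 0.69 z0 [0.5262 0.0642]
   tri [0.5196 0.0559 0.1292]
nipple scene [219.2896 199.488 ] 0.8 z0 [ 0.4369 -0.0471]
nipple top [284.9792 183.2832] 0.61 z0 [ 0.5737 -0.1084]
   tri [ 0.5678 -0.0957  0.0932]
gauge scene [351.1808 189.0816] 0.62 z0 [0.5216 0.2986]
gauge top [147.3024 194.304 ] 0.68 z0 [0.5332 0.2959]
   tri [0.5318 0.2924 0.0076]
stopper scene [105.1136 240.    ] 0.75 z0 [ 0.4949 -0.3345]
stopper top [359.424  207.2832] 0.54 z0 [ 0.5067 -0.3305]
   tri [ 0.506  -0.3315  0.0072]
squeeze_bottle scene [400.1792 231.5904] 0.58 z0 [0.7193 0.2957]
sample_jar scene [147.712 302.016] 0.91 z0 [ 0.709  -0.2837]
sample_jar top [342.1184 132.2112] 0.92 z0 [ 0.7306 -0.2779]
   tri [ 0.7262 -0.2797  0.0158]
paper_weight scene [161.6896 196.4928] 0.59 z0 [ 0.3684 -0.1799]
paper_weight top [308.6848 253.9008] 0.74 z0 [ 0.3672 -0.1809]
   tri [ 0.3673 -0.1803 -0.0005]
sampler scene [244.8896 222.4128] 0.66 z0 [ 0.5515 -0.0239]
sampler top [260.5056 188.8128] 0.89 z0 [ 0.5558 -0.0361]
   tri [ 0.5573 -0.0315  0.0063]
scene [ 1.2581 -0.3238  0.5767] [-0.7679  0.3435 -0.5406] 405.21986701861493
top [0.4742 0.0087 1.2511] [ 0.0659 -0.024  -0.9975] 424.3331908361984
```

```bash
python3 - <<'E'
import cv2,numpy as np
a=cv2.imread('pics/scene0.png');b=cv2.imread('pics/top0.png')
a=cv2.resize(a[120:330,70:440],(790,448)); cv2.imwrite('pics/s1.png',a)
b=cv2.resize(b[90:290,110:400],(800,552),interpolation=cv2.INTER_CUBIC); cv2.imwrite('pics/t1.png',b)
E
```

```text
(no output)
```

View pics/s1.png

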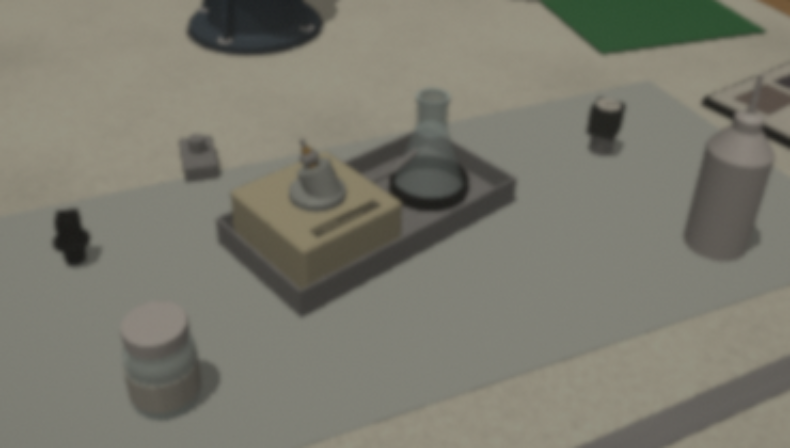

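View pics/t1.png

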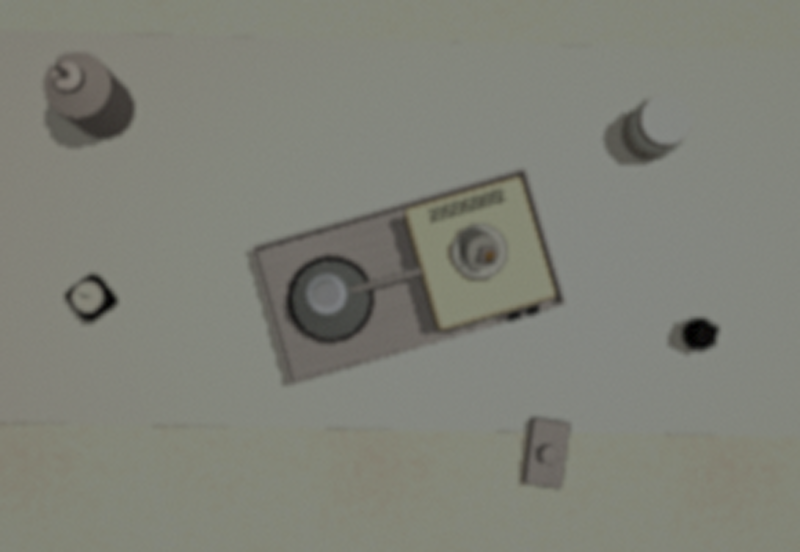

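The scene shows the stopper on the right (top crop 700,335), the gauge on the left (90,298), the flask (325,293), and the nipple leaning toward the robot and a bit to the right (487,252). Next I'll compute the move to a point above the stopper.

```bash
cat >> h.py <<'E'
def go(Pt,Rt=None,frm=None):
    P,R,o=pose()
    if frm is not None: P=np.array(frm)
    d=R.T@(np.array(Pt)-P)*100
    w=np.zeros(3) if Rt is None else np.degrees(Ro.from_matrix(R.T@Rt).as_rotvec())
    print('move',np.round(d,2),np.round(w,1)); return d,w
def down(yaw):  # tool y axis at yaw, z down
    y=np.array([np.cos(yaw),np.sin(yaw),0]);z=np.array([0,0,-1.]);return np.array([np.cross(y,z),y,z]).T
E
python3 - <<'E'
from h import *
P,R,o=pose(); p=r.snapshot('wrist'); c=-p['R'].T@p['t']
print('cam in tool',R.T@(c-P),'axes in tool\n',(R.T@p['R'].T).round(3),p['fx'])
go([.274,.561,.32]); go([.49,-.30,.28],down(np.radians(64)))
go([.49,-.30,.28],down(np.radians(-30)))
E
```

```text
cam in tool [ 0.06742227 -0.00096336 -0.1947241 ] axes in tool
 [[-0.    -0.969 -0.249]
 [ 1.    -0.    -0.   ]
 [ 0.    -0.249  0.969]] 345.20032804669535
move [  0.03  -0.06 -13.04] [0. 0. 0.]
move [-57.2  -67.92  -9.04] [ 0.   0.  -0.1]
move [-57.2  -67.92  -9.04] [ 0.  -0.  93.9]
```

send_rows(series=[[[0,0,-6],[0,0,0],1],[[-6,-7,-9],[0,0,0],1],[[-57,-68,-9],[0,0,0],1],[[-57,-68,-9],[0,0,0],1],[[-57,-68,-9],[0,0,0],1],[[-57,-68,-9],[0,0,0],1],[[-57,-68,-9],[0,0,0],1],[[-57,-68,-9],[0,0,0],1],[[-57,-68,-9],[0,0,0],1],[[-57,-68,-9],[0,0,0],1]])

```text
time_s: 2.2
ee_pos: [0.4097, 0.0166, 0.2758]
ee_rot: [0.001, 0.226, 0.974, 0.0]
ft_force: [1.9, 0.2, -0.1]
grip_width: 0.0868
grasp_force: 0.0
```

send_rows(series=[[[-24,-29,0],[0,0,0],1],[[-24,-29,0],[0,0,0],1],[[-24,-29,0],[0,0,0],1],[[-24,-29,0],[0,0,0],1],[[-24,-29,0],[0,0,0],1],[[-24,-29,0],[0,0,0],1],[[-24,-29,0],[0,0,0],1]])

```text
time_s: 3.08
ee_pos: [0.4979, -0.3523, 0.2745]
ee_rot: [0.001, 0.228, 0.974, -0.001]
ft_force: [0.0, 0.6, -0.7]
grip_width: 0.0868
grasp_force: 0.0
```

```bash
python3 - <<'E'
from h import *
np.set_printoptions(precision=4,suppress=True)
p=r.snapshot('wrist'); uv,s=lm('stopper',p); print(uv,s,atz(p,uv,0))
m=r.trace('stopper',p)[0]; print(m['score'],np.array(m['extent'])*[512,384,512,384])
# rectify view to plane z=.058, 0.25mm/px, centered on origin est
c=atz(p,uv,0); ex=.05;n=400
g=[(-ex,-ex),(ex,-ex),(ex,ex),(-ex,ex)]
src=np.float32([proj(p,[c[0]+a,c[1]+b,.058]) for a,b in g])
H=cv2.getPerspectiveTransform(src,np.float32([(0,0),(n,0),(n,n),(0,n)]))
im=cv2.warpPerspective(p['image'],H,(n,n)); print('c',c)
x,y=uv.astype(int); raw=cv2.resize(p['image'][max(0,y-80):y+60,max(0,x-70):x+70],(400,400),interpolation=cv2.INTER_CUBIC)
o=np.hstack([im,raw])[:,:,::-1]; cv2.imwrite('pics/w1.png',np.clip(o.astype(float)*2.2,0,255).astype(np.uint8))
E
```

```text
[261.3248 144.9984] 0.9 [ 0.4942 -0.3354  0.    ]
0.78 [249.7024 135.2832 279.1936 164.6976]
c [ 0.4942 -0.3354  0.    ]
```

View pics/w1.png

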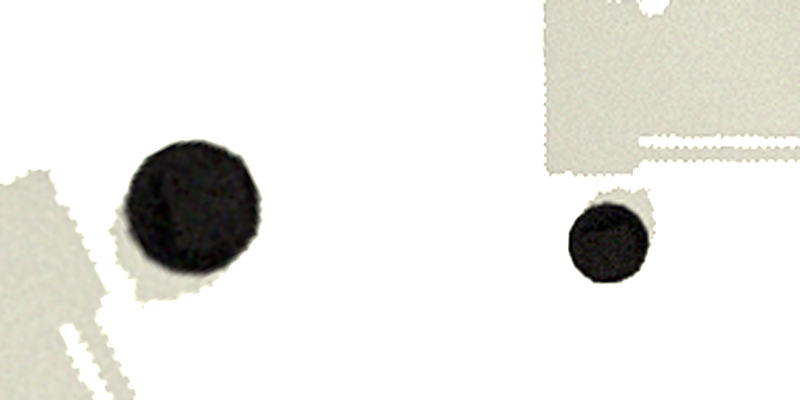

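The picture shows the round flange at crop (193,206), which is saturated black, so I'll stretch the dark range to get the grip yaw.

```bash
python3 - <<'E'
from h import *
np.set_printoptions(precision=4,suppress=True)
ims=[]
for i in range(8):
    p=r.snapshot('wrist'); ims.append(p['image'].astype(float))
I=np.mean(ims,0); g=I.mean(2)
print(g[130:172:4,240:290:4].astype(int))
# flange centre: dark pixels
m=((g<28)).astype(np.uint8); n,l,st,ce=cv2.connectedComponentsWithStats(m)
for i in range(1,n):
    if abs(ce[i][0]-265)<20 and abs(ce[i][1]-150)<20 and st[i][4]>100: print(st[i],ce[i],atz(p,ce[i],.03))
c=np.array([.497,-.335]); ex=.03;N=560
src=np.float32([proj(p,[c[0]+a,c[1]+b,.058]) for a,b in [(-ex,-ex),(ex,-ex),(ex,ex),(-ex,ex)]])
H=cv2.getPerspectiveTransform(src,np.float32([(0,0),(N,0),(N,N),(0,N)]))
w=cv2.warpPerspective(np.clip(g*6,0,255).astype(np.float32),H,(N,N),flags=cv2.INTER_CUBIC)
cv2.imwrite('pics/w2.png',np.clip(w,0,255))
E
```

```text
[[159 159 158 158 159 160 161 158 160 158 158 159 158]
 [158 159 159 160  90  94  95 103  96 159 158 160 159]
 [159 159 159  92  51  38  72  96  97 161 158 158 159]
 [160 160 123  10   5   6   5  14  96 163 159 159 159]
 [160 163  11   4   4   5   9   7  66 155 159 159 159]
 [160 161  10   9  10  13  11   4  15 163 158 158 159]
 [160 161  11  11  11  12  10   8  23 159 159 159 159]
 [160 162   9  11  11  12  12  10 144 158 160 158 157]
 [161 159 152   6  12  12  12  44 160 158 158 158 158]
 [160 160 160 162 121 121 156 159 159 158 159 159 157]
 [160 160 160 159 159 158 159 158 158 159 159 158 157]]
[246 139  27  27 577] [258.851  151.5858] [ 0.4964 -0.335   0.03  ][ WARN:0@2.480] global loadsave.cpp:1063 imwrite_ Unsupported depth image for selected encoder is fallbacked to CV_8U.
```

View pics/w2.png

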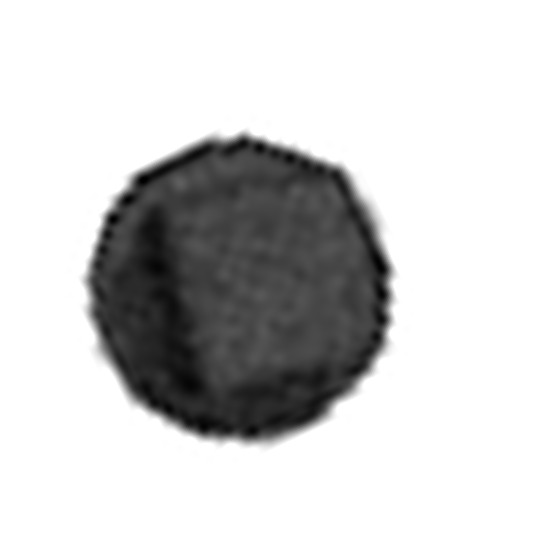

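The left side face of the grip shows as a dark band at (155,215)-(200,385), but the yaw is still unclear, so I'll look from closer.

```bash
python3 - <<'E'
from h import *
go([.4965,-.335,.115],down(np.radians(64)))
E
```

```text
move [ 0.62  1.01 16.07] [-0.  0. -0.]
```

send_rows(series=[[[0.6,1,5],[0,0,0],1],[[0.6,1,10],[0,0,0],1],[[0.6,1,16],[0,0,0],1],[[0.6,1,16],[0,0,0],1],[[0.6,1,16],[0,0,0],1]])

```text
time_s: 4.25
ee_pos: [0.4977, -0.3368, 0.1171]
ee_rot: [0.001, 0.225, 0.974, -0.001]
ft_force: [1.6, 0.4, -0.0]
grip_width: 0.0872
grasp_force: 0.0
```

```bash
cat > st.py <<'E'
from h import *
np.set_printoptions(precision=4,suppress=True)
I=0
for i in range(8):
    p=r.snapshot('wrist'); I=I+p['image'].astype(float)/8
g=I.mean(2); P,R,o=pose(); print(P)
m=(g<28).astype(np.uint8); n,l,st,ce=cv2.connectedComponentsWithStats(m)
u0=proj(p,[.4965,-.335,.03])
for i in range(1,n):
    if st[i][4]>400: print(st[i],ce[i],atz(p,ce[i],.03),u0)
c=np.array([.497,-.335]); ex=.03;N=560
src=np.float32([proj(p,[c[0]+a,c[1]+b,.058]) for a,b in [(-ex,-ex),(ex,-ex),(ex,ex),(-ex,ex)]])
H=cv2.getPerspectiveTransform(src,np.float32([(0,0),(N,0),(N,N),(0,N)]))
w=cv2.warpPerspective(np.clip((g-2)*14,0,255).astype(np.uint8),H,(N,N),flags=cv2.INTER_CUBIC)
cv2.imwrite('pics/w3.png',w)
E
python3 st.py
```

```text
[ 0.4969 -0.3362  0.1165]
[ 455   76   57   52 1321] [487.3671 104.5625] [ 0.5201 -0.1403  0.03  ] [252.8181 183.7112]
[ 233  161   42   44 1399] [253.6233 182.0114] [ 0.4955 -0.3338  0.03  ] [252.8181 183.7112]
[    0   219   512   165 53637] [253.7928 318.3863] [ 0.6128 -0.3906  0.03  ] [252.8181 183.7112]
```

View pics/w3.png

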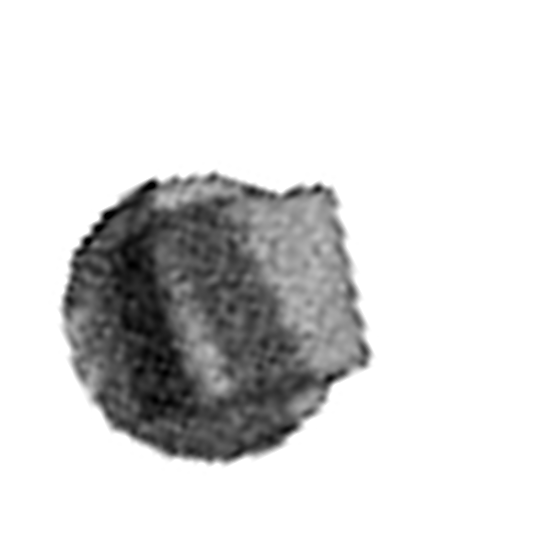

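```bash
python3 - <<'E'
from h import *
go([.495,-.3336,.033],down(np.radians(78.5)))
E
```

```text
move [0.3  0.15 8.35] [ -0.1   0.1 -14.6]
```

send_rows(series=[[[0.3,0.15,2],[0,0,-10],1],[[0.3,0.15,4],[0,0,-14.5],1],[[0.3,0.15,7],[0,0,-14.5],1],[[0.3,0.15,8.3],[0,0,-14.5],1],[[0.3,0.15,8.3],[0,0,-14.5],0.2],[[0.3,0.15,8.3],[0,0,-14.5],0],[[0.3,0.15,8.3],[0,0,-14.5],0],[[0.3,0.15,8.3],[0,0,-14.5],0],[[0.3,0.15,8.3],[0,0,-14.5],0],[[0.3,0.15,8.3],[0,0,-14.5],0]])

```text
time_s: 5.9
ee_pos: [0.4945, -0.3332, 0.0325]
ee_rot: [0.0, 0.101, 0.995, -0.0]
ft_force: [-0.2, 0.3, 0.6]
grip_width: 0.0349
grasp_force: 0.0
```

send_rows(series=[[[0,0,0],[0,0,0],0],[[0,0,0],[0,0,0],0],[[0,0,0],[0,0,0],0],[[0,0,0],[0,0,0],0],[[0,0,0],[0,0,0],0]])

```text
time_s: 6.52
ee_pos: [0.4945, -0.3331, 0.0323]
ee_rot: [0.0, 0.101, 0.995, -0.0]
ft_force: [0.2, 0.0, -0.7]
grip_width: 0.0001
grasp_force: 0.0
```

send_rows(series=[[[0,0,-3],[0,0,0],0],[[0,0,-9],[0,0,0],0],[[0,0,-15],[0,0,0],0],[[0,0,-20],[0,0,0],0],[[0,0,-20],[0,0,0],0],[[0,0,-20],[0,0,0],0]])

```text
time_s: 7.28
ee_pos: [0.4938, -0.3325, 0.2318]
ee_rot: [-0.0, 0.101, 0.995, 0.0]
ft_force: [-0.3, 1.1, -0.7]
grip_width: 0.0006
grasp_force: 0.0
```

```bash
python3 - <<'E'
from h import *
np.set_printoptions(precision=4,suppress=True)
P,R,o=pose(); print(P,o['grip_width'],o['grasp_force'],Ro.from_matrix(R).as_euler('xyz',degrees=True))
ps={n:r.snapshot(n) for n in('scene','top','wrist')}
rs=[]
for n,p in ps.items():
  for q in('stopper','flask_mouth'):
    uv,s=lm(q,p); print(q,n,uv,s, None if uv is None else atz(p,uv,P[2]-.033 if q=='stopper' else .13))
  m=r.trace('flask_mouth',p); 
  if m: print(m[0]['score'],np.array(m[0]['extent'])*[512,384,512,384])
p=ps['wrist']
go([.44,.03,.24],down(np.radians(78.5)))
E
```

```text
[ 0.4938 -0.3325  0.2318] 0.0005608635841270939 0.0 [179.9608  -0.0601 168.4405]
stopper scene [104.704  239.1168] 0.82 [ 0.7557 -0.3311  0.1988]
flask_mouth scene [271.104  164.5824] 0.81 [0.5303 0.0488 0.13  ]
0.7 [169.7792 163.0848 311.1936 269.4144]
stopper top [362.9056 208.2816] 0.41 [ 0.4992 -0.2854  0.1988]
flask_mouth top [229.6832 194.496 ] 0.93 [0.5307 0.0497 0.13  ]
0.76 [201.4208 148.9152 316.5184 229.0176]
stopper wrist [247.808  162.0096] 0.96 [ 0.464  -0.3288  0.1988]
flask_mouth wrist None 0 None
0.78 [364.9024  87.3984 512.     249.984 ]
move [12.61 34.48 -0.77] [ 0.  -0.  -0.1]
```

```bash
python3 - <<'E'
from h import *
np.set_printoptions(precision=4,suppress=True)
rs=[]
for n in('scene','top','wrist'):
  p=r.snapshot(n)
  uv,s=lm('stopper',p); rs.append(ray(p,uv)); print(n,uv,s,atz(p,uv,0))
  m=r.trace('stopper',p)[0]; ys,xs=np.where(m['mask']); print(m['score'],xs.min(),xs.max(),ys.min(),ys.max())
P,R,o=pose(); print('tip px',proj(p,P),'cam',-p['R'].T@p['t'])
g=np.clip(p['image'][:,:,::-1].astype(float)*1.4,0,255).astype(np.uint8)
for k in (-.0,.03): 
  u=proj(p,P+R[:,1]*k); cv2.circle(g,tuple(int(a) for a in u),3,(0,0,255),1)
cv2.imwrite('pics/w4.png',cv2.resize(g,(768,576)))
E
```

```text
scene [105.5744 239.0016] 0.83 [ 0.4917 -0.3331  0.    ]
0.9 94 111 218 243
top [362.1888 208.8192] 0.61 [ 0.5023 -0.3388  0.    ]
0.37 357 362 206 214
wrist [248.2176 158.8992] 0.66 [ 0.4945 -0.337   0.    ]
0.97 235 266 148 178
tip px [252.1969 219.6154] cam [ 0.4279 -0.3206  0.4271]
```

View pics/w4.png

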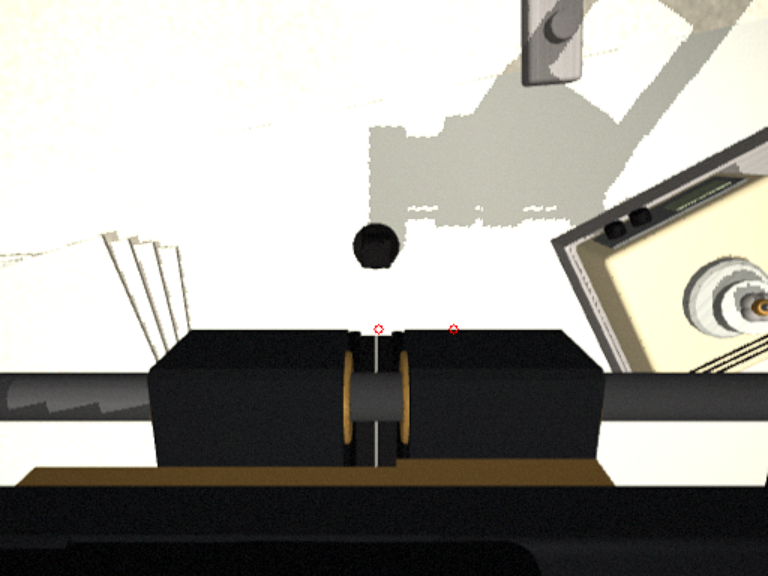

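The fingers closed on nothing. The stopper still stands at (377,246) and looks unmoved, so I'll recompute its position from this view.

```bash
python3 - <<'E'
from h import *
np.set_printoptions(precision=4,suppress=True)
I=0
for i in range(6):
    p=r.snapshot('wrist'); I=I+p['image'].astype(float)/6
g=I.mean(2); P,R,o=pose(); print(P,o['joints'])
m=(g<45).astype(np.uint8); n,l,st,ce=cv2.connectedComponentsWithStats(m)
for i in range(1,n):
    if 300<st[i][4]<3000: print(st[i],ce[i],atz(p,ce[i],.03),atz(p,ce[i],.0))
c=np.array([.495,-.335]); ex=.03;N=400
src=np.float32([proj(p,[c[0]+a,c[1]+b,.058]) for a,b in [(-ex,-ex),(ex,-ex),(ex,ex),(-ex,ex)]])
H=cv2.getPerspectiveTransform(src,np.float32([(0,0),(N,0),(N,N),(0,N)]))
w=cv2.warpPerspective(np.clip((g-2)*9,0,255).astype(np.uint8),H,(N,N),flags=cv2.INTER_CUBIC)
p=r.snapshot('scene'); s=cv2.resize(p['image'].mean(2)[195:255,70:130],(400,400),interpolation=cv2.INTER_CUBIC)
cv2.imwrite('pics/w5.png',np.hstack([w,np.clip(s*2.5,0,255).astype(np.uint8)]))
E
```

```text
[ 0.4944 -0.3331  0.2323] [-0.7802  0.443   1.4572  0.      1.2414 -2.1492]
[396 118  99  47 966] [436.9099 141.6253] [ 0.5136 -0.12    0.03  ] [ 0.5201 -0.1048 -0.    ]
[235 149  31  30 720] [250.3264 163.8917] [ 0.496  -0.3346  0.03  ] [ 0.5012 -0.3356  0.    ]
```

View pics/w5.png

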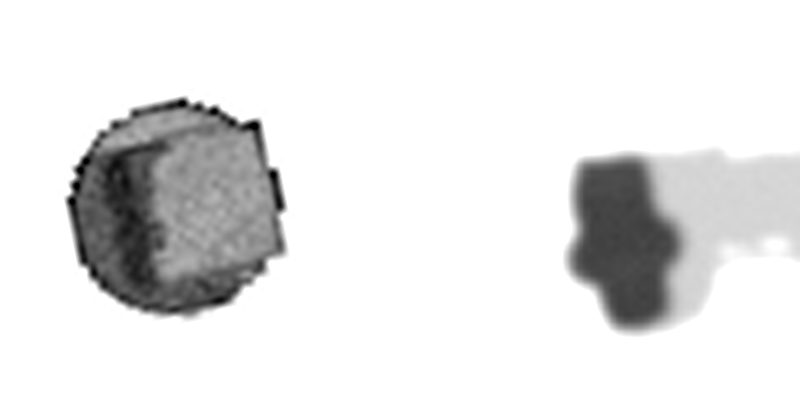

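Position and yaw are confirmed at (0.496,-0.335) and about -11°. I'll descend again, keep the fingers open, and check with pictures before and while closing.

send_rows(series=[[[0,0,0],[0,0,0],1],[[0,0,0],[0,0,0],1],[[0,0,0],[0,0,0],1],[[0,0,3],[0,0,0],1],[[0,0,8],[0,0,0],1],[[0,0,13],[0,0,0],1],[[0,0,17],[0,0,0],1],[[-0.15,0,20.2],[0,0,0],1],[[-0.15,0,20.2],[0,0,0],1],[[-0.15,0,20.2],[0,0,0],0.4]])

```text
time_s: 9.93
ee_pos: [0.4966, -0.3341, 0.0313]
ee_rot: [0.001, 0.101, 0.995, -0.001]
ft_force: [0.9, 0.2, -0.4]
grip_width: 0.081
grasp_force: 0.0
```

send_rows(series=[[[0,0,0],[0,0,0],0.4],[[0,0,0],[0,0,0],0.4],[[0,0,0],[0,0,0],0.4]])

```text
time_s: 10.3
ee_pos: [0.4962, -0.3337, 0.0312]
ee_rot: [0.001, 0.101, 0.995, -0.0]
ft_force: [-0.3, -0.5, -0.8]
grip_width: 0.0552
grasp_force: 0.0
```

```bash
python3 - <<'E'
from h import *
P,R,o=pose(); print(P,o['grip_width'],o['grasp_force'])
p=r.snapshot('wrist');g=np.clip(p['image'][130:330,150:350].mean(2)*5,0,255).astype(np.uint8)
p=r.snapshot('scene'); s=np.clip(p['image'].mean(2)[170:260,60:150]*2.5,0,255).astype(np.uint8)
cv2.imwrite('pics/w6.png',np.hstack([cv2.resize(a,(400,400),interpolation=cv2.INTER_CUBIC) for a in(g,s)]))
E
```

```text
[ 0.49623055 -0.33370038  0.0311529 ] 0.05519364099199357 0.0
```

View pics/w6.png

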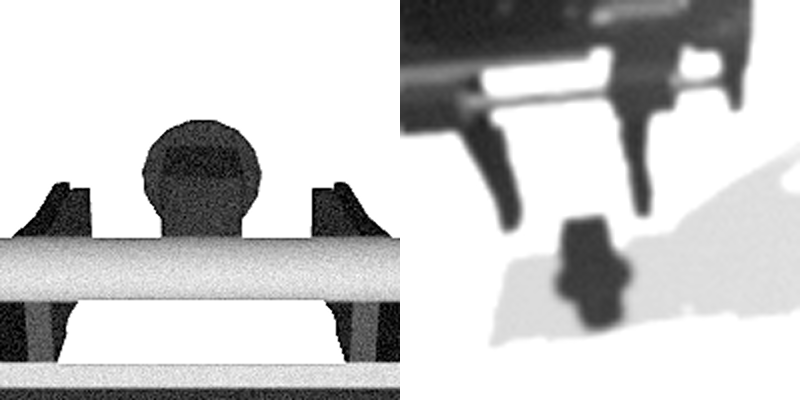

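```bash
python3 - <<'E'
from h import *
np.set_printoptions(precision=4,suppress=True)
P,R,o=pose(); s=r.snapshot('scene');w=r.snapshot('wrist');t=r.snapshot('top')
for k in(-.0276,0,.0276): print('scene',proj(s,P+R[:,1]*k),'wrist',proj(w,P+R[:,1]*k))
print('tips seen scene (84.8,221.4),(114,218.4); wrist ~ (194,222),(307,222)')
print('stopper pred flange, top: ',[proj(s,[.496,-.3346,z]) for z in(0,.028,.058)])
# tri from seen
print(tri([ray(s,(84.8,221)),ray(w,(194,222))]),tri([ray(s,(114,218.4)),ray(w,(307,222))]))
print('stopper flange tri',tri([ray(s,(104,231)),ray(w,(250,217.5))]))
print(-w['R'].T@w['t'],R.T@(-w['R'].T@w['t']-P),(R.T@w['R'].T).round(3))
E
```

```text
scene [ 89.6752 230.5873] wrist [205.6625 219.9065]
scene [103.0849 229.1389] wrist [252.0744 219.8914]
scene [116.3411 227.707 ] wrist [298.4835 219.8764]
tips seen scene (84.8,221.4),(114,218.4); wrist ~ (194,222),(307,222)
stopper pred flange, top:  [array([105.1038, 240.3031]), array([102.8041, 230.2546]), array([100.2504, 219.0968])]
[ 0.4835 -0.3641  0.0526] [ 0.4957 -0.3056  0.0522]
stopper flange tri [ 0.4961 -0.3337  0.0255]
[ 0.4294 -0.3209  0.2253] [ 0.0677 -0.001  -0.1946] [[-0.    -0.969 -0.249]
 [ 1.    -0.     0.   ]
 [-0.    -0.249  0.969]]
```

Triangulating from the scene view (crop tips at 510,228 and 640,215; stopper top at 585,218) puts the real fingertips about 22 mm above the reported TCP. They closed above the stopper, so I'll go 19 mm lower and close.

send_rows(series=[[[0,0,1],[0,0,0],0.4],[[0,0,1.9],[0,0,0],0.4],[[0,0,1.9],[0,0,0],0.4],[[0,0,1.9],[0,0,0],0],[[0,0,1.9],[0,0,0],0],[[0,0,1.9],[0,0,0],0],[[0,0,1.9],[0,0,0],0],[[0,0,1.9],[0,0,0],0],[[0,0,1.9],[0,0,0],0]])

```text
time_s: 11.68
ee_pos: [0.496, -0.3334, 0.0115]
ee_rot: [0.0, 0.101, 0.995, -0.0]
ft_force: [-0.8, 0.3, 0.0]
grip_width: 0.0212
grasp_force: 29.9
```

send_rows(series=[[[0,0,-4],[0,0,0],0],[[0,0,-10],[0,0,0],0],[[0,0,-16],[0,0,0],0],[[0,0,-19],[0,0,0],0],[[0,0,-19],[0,0,0],0]])

```text
time_s: 12.3
ee_pos: [0.4974, -0.3347, 0.2043]
ee_rot: [0.003, 0.101, 0.995, -0.002]
ft_force: [0.1, 0.6, -1.4]
grip_width: 0.0218
grasp_force: 29.9
```

```bash
python3 - <<'E'
from h import *
P,R,o=pose(); print(P,o['grip_width'],o['grasp_force'])
go([.59,.045,.20],down(np.radians(78.5)))
E
```

```text
[ 0.49735604 -0.33471857  0.2043479 ] 0.021791487906041466 29.947527050971985
move [-1.47 39.06  0.3 ] [-0.2  0.3 -0. ]
```

send_rows(series=[[[-1.5,39,0],[0,0,0],0],[[-1.5,39,0],[0,0,0],0],[[-1.5,39,0],[0,0,0],0],[[-1.5,39,0],[0,0,0],0],[[-1.5,39,0],[0,0,0],0],[[-1.5,39,0],[0,0,0],0],[[-1.5,39,0],[0,0,0],0],[[-1.5,39,0],[0,0,0],0],[[-1.5,39,0],[0,0,0],0]])

```text
time_s: 13.42
ee_pos: [0.5881, 0.0441, 0.2004]
ee_rot: [-0.001, 0.101, 0.995, -0.0]
ft_force: [-0.4, -1.2, -0.6]
grip_width: 0.0217
grasp_force: 29.9
```

```bash
python3 - <<'E'
from h import *
np.set_printoptions(precision=4,suppress=True)
P,R,o=pose(); print(P)
for i in range(2):
  p=r.snapshot('wrist')
  uv,s=lm('flask_mouth',p); print(uv,s,None if uv is None else atz(p,uv,.13))
for n in('top','scene'):
  q=r.snapshot(n); uv,s=lm('flask_mouth',q); print(n,uv,s,None if uv is None else atz(q,uv,.13))
g=np.clip(p['image'][:,:,::-1].astype(float)*1.2,0,255).astype(np.uint8)
# overlay rim circles at estimate
c=np.array([.5305,.049])
for a in np.linspace(0,2*np.pi,60):
    u=proj(p,[c[0]+.0195*np.cos(a),c[1]+.0195*np.sin(a),.13]); cv2.circle(g,tuple(int(x) for x in u),0,(0,0,255),1)
cv2.imwrite('pics/w7.png',cv2.resize(g,(768,576)))
E
```

```text
[0.5881 0.0441 0.2004]
[248.5248 112.0128] 0.7 [0.5281 0.0539 0.13  ]
[249.7024 112.0128] 0.77 [0.5287 0.0546 0.13  ]
top [227.1232 195.6864] 0.82 [0.5274 0.0564 0.13  ]
scene [272.0768 161.8944] 0.73 [0.5195 0.0565 0.13  ]
```

View pics/w7.png

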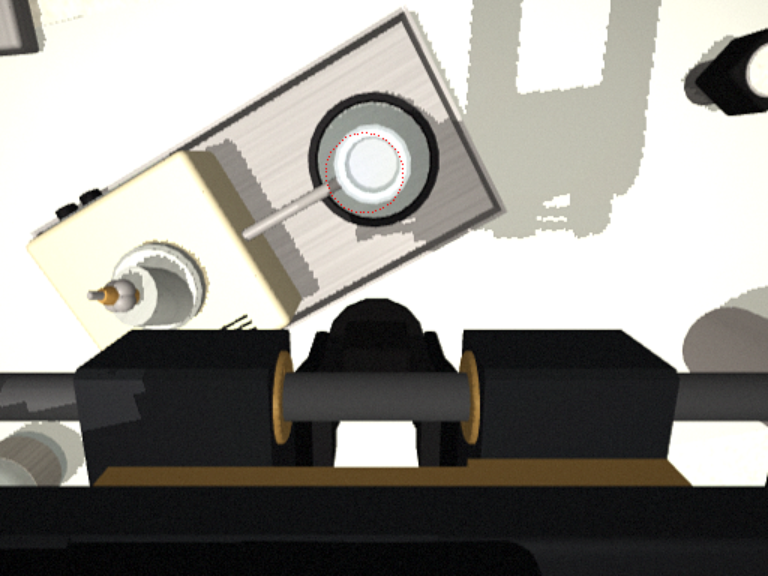

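The picture shows the rim ring centred at (373,164) and the stopper held centrally, flange top edge at (375,298). I'll compute the final offsets.

```bash
python3 - <<'E'
from h import *
np.set_printoptions(precision=4,suppress=True)
P,R,o=pose(); p=r.snapshot('wrist')
f=atz(p,(373/1.5,164/1.5),.13); print('flask',f)
zf=P[2]-.0115+.024
for z in(zf,zf+.004): print('flange near edge pred',proj(p,[*(P+R[:,0]*.0185)[:2],z])*1.5,'seen (375,298)')
go([f[0],f[1],.20],down(np.radians(78.5)))
E
```

```text
flask [0.5271 0.0553 0.13  ]
flange near edge pred [378.5101 292.6541] seen (375,298)
flange near edge pred [378.5727 295.5756] seen (375,298)
move [ 6.24 -0.25  0.14] [-0.   0.  -0.1]
```

send_rows(series=[[[3,-0.1,0],[0,0,0],0],[[6.3,-0.1,0],[0,0,0],0],[[6.3,-0.1,0],[0,0,0],0],[[6.3,-0.1,2],[0,0,0],0],[[6.3,-0.1,4],[0,0,0],0],[[6.3,-0.1,5],[0,0,0],0],[[6.3,-0.1,6],[0,0,0],0],[[6.3,-0.1,6.8],[0,0,0],0],[[6.3,-0.1,7.2],[0,0,0],0],[[6.3,-0.1,7.2],[0,0,0],0]])

```text
time_s: 15.12
ee_pos: [0.5268, 0.0572, 0.1292]
ee_rot: [-0.0, 0.101, 0.995, -0.0]
ft_force: [0.8, -1.0, -1.5]
grip_width: 0.0214
grasp_force: 29.9
```

send_rows(series=[[[0,0,0.4],[0,0,0],0],[[0,0,0.8],[0,0,0],0],[[0,0,1.0],[0,0,0],0],[[0,0,1.2],[0,0,0],0],[[0,0,1.3],[0,0,0],0],[[0,0,1.3],[0,0,0],0]])

```text
time_s: 15.88
ee_pos: [0.5266, 0.0564, 0.1174]
ee_rot: [-0.0, 0.1, 0.995, -0.001]
ft_force: [-3.3, -4.6, 9.9]
grip_width: 0.0219
grasp_force: 30.0
```

send_rows(series=[[[0,0,0.15],[0,0,0],0],[[0,0,0.15],[0,0,0],0]])

```text
time_s: 16.12
ee_pos: [0.5266, 0.0564, 0.1174]
ee_rot: [0.0, 0.1, 0.995, -0.001]
ft_force: [-6.5, -5.1, 19.5]
grip_width: 0.0215
grasp_force: 30.0
```

It stopped rigidly at the predicted home height, so I'll release and rise.

send_rows(series=[[[0,0,-0.2],[0,0,0],0],[[0,0,-0.2],[0,0,0],0.6],[[0,0,-0.2],[0,0,0],0.7],[[0,0,-0.2],[0,0,0],0.7],[[0,0,-0.2],[0,0,0],0.7],[[0,0,-0.2],[0,0,0],0.7],[[0,0,-3],[0,0,0],0.7],[[0,0,-8],[0,0,0],1],[[0,0,-12],[0,0,0],1],[[0,0,-12],[0,0,0],1]])

```text
time_s: 17.38
ee_pos: [0.5294, 0.0572, 0.2383]
ee_rot: [0.004, 0.101, 0.995, 0.0]
ft_force: [-0.2, -0.4, -0.9]
grip_width: 0.082
grasp_force: 0.0
```

```bash
python3 - <<'E'
from h import *
np.set_printoptions(precision=4,suppress=True)
P,R,o=pose(); print(P,o['grip_width'])
p=r.snapshot('wrist'); 
for q in('stopper','gauge','nipple'):
  uv,s=lm(q,p); print(q,uv,s,None if uv is None else atz(p,uv,{'stopper':.106,'gauge':0,'nipple':.095}[q]))
s=r.snapshot('scene');t=r.snapshot('top')
for q in('stopper','gauge','nipple'):
  a,b=lm(q,s),lm(q,t); print(q,a,b, tri([ray(s,a[0]),ray(t,b[0])]) if a[0] is not None and b[0] is not None else '')
go([.53,.293,.28],down(np.radians(78.5)))
m=s['image'][125:205,235:305,::-1]; cv2.imwrite('pics/s8.png',np.hstack([cv2.resize(m,(420,480),interpolation=cv2.INTER_CUBIC),cv2.resize(p['image'][90:330,170:340,::-1],(340,480))]))
E
```

```text
[0.5294 0.0572 0.2383] 0.081978861727686
stopper [245.504  172.1088] 0.6 [0.527 0.052 0.106]
gauge [441.9072 111.0912] 0.78 [0.5221 0.2968 0.    ]
nipple [108.9024 243.9936] 0.82 [ 0.576  -0.1055  0.095 ]
stopper (array([271.7184, 172.608 ]), 0.6) (None, 0) 
gauge (array([350.6176, 187.8144]), 0.84) (array([146.1248, 197.184 ]), 0.46) [0.5236 0.2963 0.0059]
nipple (array([216.1152, 196.6848]), 0.77) (array([283.5968, 177.9072]), 0.75) [ 0.5785 -0.0978  0.1072]
move [ 4.4  23.15 -4.55] [-0.  -0.  -0.1]
```

View pics/s8.png

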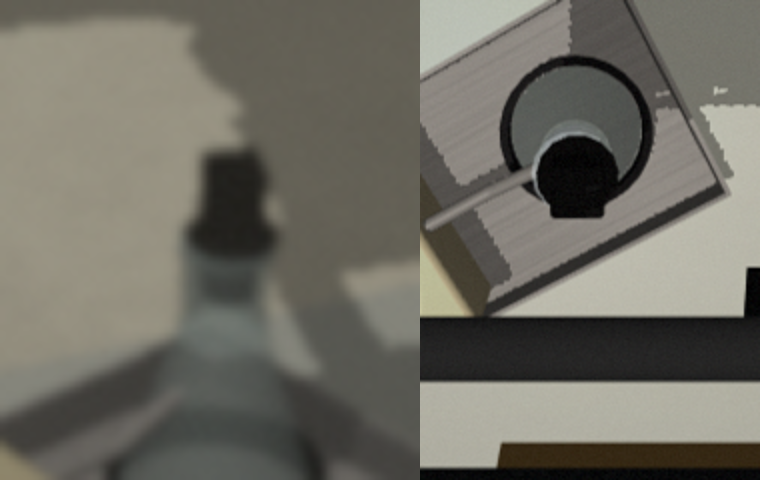

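The stopper is seated: its flange sits on the rim in both halves (230,240 and 577,175). Before fetching the gauge I'll measure the nipple from two wrist poses.

```bash
cat > nip.py <<'E'
from h import *
import pickle,os,sys
np.set_printoptions(precision=4,suppress=True)
D=pickle.load(open('n.pkl','rb')) if os.path.exists('n.pkl') else []
P,R,o=pose(); print('TCP',P)
for n in sys.argv[1:]:
  p=r.snapshot(n); uv,s=lm('nipple',p); 
  m=r.trace('valve_pin',p); m2=r.trace('nipple',p)
  hsv=cv2.cvtColor(p['image'],cv2.COLOR_RGB2HSV); out=[]
  for k in(m,m2):
    if k: ys,xs=np.where(k[0]['mask']); out.append((k[0]['score'],len(xs),xs.mean(),ys.mean(),xs.min(),xs.max(),ys.min(),ys.max()))
    else: out.append(None)
  print(n,uv,s); [print('  ',None if q is None else np.round(q,2)) for q in out]
  D.append(dict(name=n,p={k:p[k] for k in('image','fx','fy','cx','cy','R','t')},uv=uv,s=s,pin=m[0] if m else None,nip=m2[0] if m2 else None))
pickle.dump(D,open('n.pkl','wb'))
if len(D)>1: print('tri',tri([ray(d['p'],d['uv']) for d in D if d['uv'] is not None and d['name']=='wrist']))
E
python3 nip.py wrist scene top
python3 - <<'E'
from h import *
go([.62,-.06,.235],down(np.radians(78.5)))
E
```

```text
TCP [0.5267 0.0573 0.2344]
wrist [190.8224 188.5824] 0.65
   None
   [  0.82 523.   112.39 238.19  93.   132.   229.   248.  ]
scene [218.4192 200.2176] 0.8
   None
   [  0.71 342.   218.19 201.42 209.   229.   186.   212.  ]
top None 0
   None
   [  0.59 168.   283.01 179.45 276.   290.   173.   186.  ]
tri [0.5252 0.     0.1178]
move [-1.148e+01 -9.630e+00 -1.000e-02] [ 0.   0.  -0.1]
```

send_rows(series=[[[-11.5,-9.5,0],[0,0,0],1],[[-11.5,-9.5,0],[0,0,0],1],[[-11.5,-9.5,0],[0,0,0],1],[[-11.5,-9.5,0],[0,0,0],1],[[-11.5,-9.5,0],[0,0,0],1]])

```text
time_s: 19.2
ee_pos: [0.6194, -0.0578, 0.2345]
ee_rot: [-0.001, 0.101, 0.995, 0.0]
ft_force: [-0.6, 0.2, 1.0]
grip_width: 0.0874
grasp_force: 0.0
```

```bash
python3 nip.py wrist wrist
```

```text
TCP [ 0.6194 -0.0578  0.2345]
wrist [195.1744 136.896 ] 0.69
   [  0.6   30.   183.73 129.03 181.   187.   127.   131.  ]
   [   0.72 1430.    204.04  136.98  180.    227.    117.    156.  ]
wrist [196.4032 137.0112] 0.8
   None
   [   0.69 1464.    203.66  136.27  179.    227.    116.    156.  ]
tri [ 0.6115 -0.1588 -0.3708]
```

send_rows(series=[[[0,-11,0],[0,0,0],1],[[0,-11,0],[0,0,0],1],[[0,-11,0],[0,0,0],1],[[0,-11,0],[0,0,0],1]])

```text
time_s: 20.1
ee_pos: [0.5983, -0.1661, 0.2348]
ee_rot: [-0.0, 0.101, 0.995, 0.0]
ft_force: [-0.2, 1.2, -0.4]
grip_width: 0.087
grasp_force: 0.0
```

```bash
python3 nip.py wrist wrist
```

```text
TCP [ 0.5983 -0.1661  0.2348]
wrist [315.8016 135.7056] 0.92
   [    0.45 33050.     367.47    93.38   215.     511.       0.     214.  ]
   [   0.92 1291.    317.42  135.12  297.    337.    115.    155.  ]
wrist [311.3984 137.3184] 0.85
   None
   [   0.69 1316.    316.72  135.45  297.    337.    115.    156.  ]
tri [ 0.5801 -0.0885 -0.0219]
```

```bash
python3 - <<'E'
from h import *
import pickle
np.set_printoptions(precision=4,suppress=True,linewidth=250)
D=pickle.load(open('n.pkl','rb')); W=[D[i] for i in(3,4,5,6)]
print('tri',tri([ray(d['p'],d['uv']) for d in W]))
print('tri+scene',tri([ray(d['p'],d['uv']) for d in W+[D[1]]]))
for d in(W[0],W[2]):
    x,y=d['uv'].astype(int); hsv=cv2.cvtColor(d['p']['image'],cv2.COLOR_RGB2HSV)[y-26:y+26:2,x-30:x+30:2]
    print('origin',x-30,y-26)
    for a,b in zip(hsv[:,:,1],hsv[:,:,2]): print(' '.join(f'{s:3d}/{v:3d}' for s,v in zip(a,b)))
E
```

```text
tri [ 0.5738 -0.1014  0.1052]
tri+scene [ 0.575  -0.1004  0.0976]
origin 165 110
 49/176  48/174  47/175  48/175  49/178  47/178  48/177  52/177  51/176  49/176  49/177  48/181  43/161  18/113  19/106  24/127  17/151  17/161  14/177  17/175  17/161  17/161  16/155  17/135  27/105  14/ 91  23/ 99  45/ 96  51/146  53/150
 47/178  50/174  50/175  50/175  50/174  46/176  46/178  49/177  48/176  49/176  47/169  27/131  14/111  18/128  18/171  18/173  16/175  15/174  16/174  20/170  18/172  18/141  18/143  16/174  15/166  17/148  22/106  19/110  18/ 97  73/108
 49/178  49/176  48/174  48/175  49/172  48/176  48/177  47/179  49/176  49/176  16/111  20/116  19/163  18/167  19/174  18/172  17/175  17/169  19/132  19/ 92  19/ 96  20/101  18/100  20/ 89  18/101  17/177  16/177  21/136  24/108  17/ 92
 48/175  46/172  51/175  51/175  49/172  50/173  51/176  52/175  49/177  21/119  18/130  16/174  17/165  16/173  19/175  13/172  15/168  18/139  13/101  20/ 88  16/ 98  21/ 97  19/ 95  19/ 96  16/ 97  19/ 96  18/140  19/173  18/130  22/106
 48/175  50/175  50/174  46/173  48/174  50/174  48/176  48
[... 10775 characters left out ...]
/114  73/112  62/103  21/ 73  19/ 67  23/ 87  19/ 96  16/ 94  23/ 99  21/ 96  16/ 96  15/ 85  11/ 45   7/ 39   6/ 43  17/ 44  10/ 50  20/ 51  24/ 54  17/ 61  18/ 69  45/ 90  68/113  67/110  67/111  69/111  68/113  67/110
 70/109  69/114  66/112  69/114  67/115  70/116  46/ 84  20/ 63  11/ 72  21/ 97  23/102  18/ 97  18/ 99  20/140  19/164  19/165  22/115  20/125  15/ 84  19/ 81  17/ 74  20/ 64  66/104  76/110  74/111  69/111  72/110  70/109  67/110  67/111
 70/110  71/108  69/114  67/115  70/113  72/114  65/113  69/103  25/ 70  20/ 64  18/ 69  16/ 78  17/ 88  22/127  21/ 85  21/ 87  19/ 94  20/117  18/ 72  11/ 69  56/ 95  61/104  67/111  70/109  72/110  71/111  71/111  67/111  72/110  68/113
```

```bash
cat > fit.py <<'E'
from h import *
import pickle
from scipy.optimize import least_squares
np.set_printoptions(precision=4,suppress=True)
D=pickle.load(open('n.pkl','rb')); E=[]
for i,v in((3,(128,148)),(4,(128,148)),(5,(79,89)),(6,(79,89))):
    d=D[i]; x,y=d['uv'].astype(int); h=cv2.cvtColor(cv2.medianBlur(d['p']['image'],3),cv2.COLOR_RGB2HSV)
    m=((h[:,:,2]>=v[0])&(h[:,:,2]<=v[1])&(h[:,:,1]<35)).astype(np.uint8)
    k=np.zeros_like(m);k[y-24:y+22,x-20:x+24]=1; m=cv2.morphologyEx(m*k,cv2.MORPH_OPEN,np.ones((3,3)))
    n,l,st,_=cv2.connectedComponentsWithStats(m); j=1+np.argmax(st[1:,4])
    ys,xs=np.where(l==j); hull=cv2.convexHull(np.stack([xs,ys],1).astype(np.int32)); e=cv2.fitEllipse(hull)
    b=(h[:,:,1]>90)&(k>0)&(h[:,:,0]<30); by,bx=np.where(b)
    print(i,e,st[j],'brass',bx.mean(),by.mean(),len(bx),bx.min(),bx.max(),by.min(),by.max()); E.append(np.array(e[0]))
pins=[(185,129.8)]*2+[(310,128.5)]*2
ps=[D[i]['p'] for i in(3,4,5,6)]
o=tri([ray(p,e) for p,e in zip(ps,E)]); t=tri([ray(p,e) for p,e in zip(ps,pins)])
a=t-o; print('o',o,'tip',t,'len',np.linalg.norm(a),'tilt',np.degrees(np.arccos(a[2]/np.linalg.norm(a))),'az',np.degrees(np.arctan2(a[1],a[0])))
def ax(z): s=np.sin(np.radians(25)); return np.array([s*np.cos(z),s*np.sin(z),np.cos(np.radians(25))])
def f(x):
    return np.concatenate([np.r_[proj(p,x[:3])-e,proj(p,x[:3]+.029*ax(x[3]))-q] for p,e,q in zip(ps,E,pins)])
s=least_squares(f,np.r_[o,np.arctan2(a[1],a[0])]); print('fit',s.x,np.degrees(s.x[3]),s.fun)
for n in(1,): print('scene pred o',proj(D[n]['p'],s.x[:3]),'tip',proj(D[n]['p'],s.x[:3]+.03*ax(s.x[3])),'seen',D[n]['uv'])
E
python3 fit.py
```

```text
3 ((198.6299591064453, 136.21607971191406), (30.383651733398438, 37.37188720703125), 19.081396102905273) [184 118  31  38 434] brass 189.18367346938774 131.60204081632654 98 183 194 126 137
4 ((198.65663146972656, 135.81539916992188), (29.646657943725586, 36.27289962768555), 26.510570526123047) [184 119  31  35 419] brass 189.05208333333334 130.8125 96 183 194 125 136
5 ((315.77545166015625, 133.5176239013672), (35.830684661865234, 39.65219497680664), 57.90193557739258) [297 116  39  36 696] brass 313.2530120481928 131.18072289156626 83 307 318 125 136
6 ((314.9696350097656, 133.51467895507812), (35.793357849121094, 39.41190719604492), 62.9364128112793) [296 116  39  36 687] brass 312.3048780487805 131.20731707317074 82 306 317 125 136
o [ 0.5727 -0.0989  0.1016] tip [ 0.5644 -0.1062  0.122 ] len 0.02322545055803217 tilt 28.424850755858145 az -139.02881149302186
fit [ 0.5734 -0.0986  0.0979 -2.4531] -140.55399245148683 [ 1.1346 -0.2769 -0.7295  0.02    0.9326 -0.5943 -0.9038 -0.7178 -0.2409
  1.0106  0.5647 -0.162  -0.2772  1.0042 -0.3507 -0.1913]
scene pred o [216.8354 199.22  ] tip [211.2894 186.8533] seen [218.4192 200.2176]
```

The nipple fit is good (residuals about 1 px): origin near (0.5734,-0.0986,0.098), leaning toward azimuth -140°. Next I'll go above the gauge.

```bash
python3 - <<'E'
from h import *
go([.589,.283,.235],down(np.radians(78.5)))
E
```

```text
move [ 9.880e+00  4.379e+01 -1.000e-02] [ 0. -0.  0.]
```

send_rows(series=[[[9.9,43.8,0],[0,0,0],1],[[9.9,43.8,0],[0,0,0],1],[[9.9,43.8,0],[0,0,0],1],[[9.9,43.8,0],[0,0,0],1],[[9.9,43.8,0],[0,0,0],1],[[9.9,43.8,0],[0,0,0],1],[[9.9,43.8,0],[0,0,0],1],[[9.9,43.8,0],[0,0,0],1],[[9.9,43.8,0],[0,0,0],1],[[9.9,43.8,0],[0,0,0],1]])

```text
time_s: 21.75
ee_pos: [0.5894, 0.2808, 0.2348]
ee_rot: [-0.0, 0.101, 0.995, -0.0]
ft_force: [0.2, 0.3, 0.7]
grip_width: 0.0873
grasp_force: 0.0
```

```bash
cat > ga.py <<'E'
from h import *
np.set_printoptions(precision=4,suppress=True)
P,R,o=pose(); print('TCP',P,o['time_s'])
p=r.snapshot('wrist'); uv,s=lm('gauge',p); print('lm',uv,s,atz(p,uv,0) if uv is not None else '')
m=r.trace('gauge',p)[0]; k=m['mask'].astype(np.uint8); print(m['score'],k.sum())
ys,xs=np.where(k); print(xs.min(),xs.max(),ys.min(),ys.max())
W=np.array([atz(p,(x,y),.065)[:2]*1000 for x,y in zip(xs,ys)]).astype(np.float32)
b=cv2.minAreaRect(W); print('rect(mm)@z65',b)
hsv=cv2.cvtColor(p['image'],cv2.COLOR_RGB2HSV); print(hsv[ys.min()-2:ys.max()+3:3,xs.min()-2:xs.max()+3:3,2])
d=((hsv[:,:,2]>100)&(cv2.erode(k,np.ones((5,5)))>0)); y2,x2=np.where(d); print('dial',len(x2),atz(p,(x2.mean(),y2.mean()),.065) if len(x2) else '')
E
python3 ga.py
```

```text
TCP [0.5894 0.2808 0.2348] 21.75
lm [251.904  100.1856] 0.64 [0.5208 0.2956 0.    ]
0.76 1248
231 276 77 123
rect(mm)@z65 ((521.51318359375, 297.0106506347656), (36.86430358886719, 35.80780792236328), 38.78470993041992)
[[171 169 170 169 172 170 166 172 172 168 170 105 102 102 169 170 166]
 [170 172 169 167 169 171 176   0   6 108 103  98 102 101 138 167 169]
 [172 171 167 168 172 173  17  11  21  11  82 103 103 103 102 106 167]
 [169 170 171 170 172  74  14   5  23   5   2  75 101 104 101  97 138]
 [171 169 170 171 126   8 114 160 162 157 139  38  51 108 104 103 103]
 [170 173 169 174   9  89 113 141 104 141 172 164  39  33 105 102  99]
 [170 171 172   4  81 106 109 110 107 104 111 115  98   6  15 107 103]
 [172 168  44  14 109 107 106 110 108 109 109 110 110  38  14  12 103]
 [170  80   0  28 111 105 103 112 109 110 107 113 110  77   6   8  96]
 [174   7   7  24 109 112 107 117  93  82  77  53 110  78   8   8 103]
 [172  12   5  12 112 109 109 105 114 111 103 109 111  39   6 106 101]
 [172 173  86  11  83 111 106 113 111 106 113 113  93   6  96 102 102]
 [172 172 175 126   5  93 106 108 111 111 107 103  23  86 100 101 105]
 [172 174 170 173 154   0  73  99 106 106  86  23  38 103 103 103 103]
 [170 172 170 173 170 179   5   7  10   9   4  24 105 105 101 103 102]
 [171 175 173 170 172 176 100  13   6   9   3 104 105 102 102 105  99]
 [173 172 171 171 173 171  99 103  26   8 107 101 101 104 102 105 102]]
dial 587 [0.521  0.2967 0.065 ]
```

```bash
python3 - <<'E'
from h import *
go([.521,.2965,.006],down(np.radians(38.8)))
E
```

```text
move [ 7.03  0.17 22.89] [-0.   0.  39.5]
```

send_rows(series=[[[4,0.1,2],[0,0,10],1],[[7,0.2,5],[0,0,20],1],[[7,0.2,9],[0,0,30],1],[[7,0.2,13],[0,0,39.5],1],[[7,0.2,18],[0,0,39.5],1],[[7,0.2,21.5],[0,0,39.5],1],[[7,0.2,22.9],[0,0,39.5],1],[[7,0.2,22.9],[0,0,39.5],0.6],[[7,0.2,22.9],[0,0,39.5],0],[[7,0.2,22.9],[0,0,39.5],0]])

```text
time_s: 23.15
ee_pos: [0.5222, 0.2988, 0.0075]
ee_rot: [0.001, 0.431, 0.902, 0.001]
ft_force: [0.1, 0.4, 0.3]
grip_width: 0.0649
grasp_force: 0.0
```

send_rows(series=[[[0,0,0],[0,0,0],0],[[0,0,0],[0,0,0],0],[[0,0,0],[0,0,0],0],[[0,0,0],[0,0,0],0]])

```text
time_s: 23.65
ee_pos: [0.5211, 0.2985, 0.006]
ee_rot: [0.0, 0.431, 0.902, 0.0]
ft_force: [-0.2, 0.7, 1.2]
grip_width: 0.0357
grasp_force: 30.0
```

send_rows(series=[[[0,0,-4],[0,0,0],0],[[0,0,-10],[0,0,0],0],[[0,0,-16],[0,0,0],0],[[0,0,-22],[0,0,0],0],[[0,0,-23],[0,0,0],0],[[0,0,-23],[0,0,0],0]])

```text
time_s: 24.4
ee_pos: [0.5205, 0.2982, 0.2356]
ee_rot: [-0.0, 0.431, 0.902, -0.0]
ft_force: [-0.7, -0.9, -2.3]
grip_width: 0.0358
grasp_force: 30.0
```

```bash
cat > held.py <<'E'
from h import *
np.set_printoptions(precision=4,suppress=True)
P,R,o=pose(); p=r.snapshot('wrist'); print(P,o['grip_width'],o['time_s'])
m=r.trace('gauge',p)
if m:
    ys,xs=np.where(m[0]['mask']); print(m[0]['score'],len(xs),xs.min(),xs.max(),ys.min(),ys.max(),xs.mean())
    for y in range(ys.min(),ys.max()+1,3): print(y,xs[ys==y].min(),xs[ys==y].max(),end='; ')
def T(v): return np.round(proj(p,P+R@np.array(v)),1)
print('\nmouth front',T([.015,0,.006]),'L/R',T([0,.015,.006]),T([0,-.015,.006]))
print('head bottom front',T([.018,.018,-.022]),T([.018,-.018,-.022]),'head top front',T([.018,.018,-.059]),T([.018,-.018,-.059]),'sleeve top',T([.015,0,-.022]))
E
python3 held.py
python3 - <<'E'
from h import *
a=np.array([-.326,-.269,.9063]);a/=np.linalg.norm(a)
Rd=down(np.radians(38.8)); Ra=Ro.align_vectors([-a],[[0,0,-1.]])[0].as_matrix()@Rd
o=np.array([.5734,-.0986,.098])
print(Ra); go(o+a*.12,Ra); go([.573,-.05,.25],Rd)
E
```

```text
[0.5205 0.2982 0.2356] 0.03577663108686472 24.4
0.97 5167 208 292 196 301 250.36558931681827
196 247 257; 199 238 265; 202 234 268; 205 221 280; 208 218 284; 211 216 285; 214 215 286; 217 215 287; 220 214 287; 223 212 288; 226 211 289; 229 210 290; 232 209 291; 235 208 291; 238 209 292; 241 209 292; 244 209 292; 247 212 290; [[-0.62752197  0.70706573  0.32599728]
 [ 0.77858034  0.56696813  0.26899776]
 [ 0.00536903  0.42261708 -0.90629244]]
move [-34.29 -25.75   2.72] [-25.3   0.2   0.1]
move [-30.42 -17.68  -1.64] [-0.3 -0.1  0.1]Traceback (most recent call last):
  File "held.py", line 7, in <module>
    for y in range(ys.min(),ys.max()+1,3): print(y,xs[ys==y].min(),xs[ys==y].max(),end='; ')
                                                   ~~~~~~~~~~~~~^^
    return umr_minimum(a, axis, None, out, keepdims, initial, where)
ValueError: zero-size array to reduction operation minimum which has no identity
```

```bash
sed -i '/for y in range/d' held.py; python3 held.py
```

```text
[0.5192 0.2977 0.2332] 0.03625714372349439 24.5
0.91 5436 209 292 194 302 250.32597498160413

mouth front [251.6 191.7] L/R [276.2 215.4] [227.1 215.4]
head bottom front [286.4 199.6] [217.2 199.6] head top front [295.4 223.9] [208.9 223.9] sleeve top [251.8 205.2]
```

```bash
cat > ap.py <<'E'
from h import *
import sys
a=np.array([-.326,-.269,.9063]);a/=np.linalg.norm(a)
Rd=down(np.radians(38.8)); Ra=Ro.align_vectors([-a],[[0,0,-1.]])[0].as_matrix()@Rd
o=np.array([.5736,-.0977,.098]); c=np.array([-.0017,0,.006])
def tgt(h): return o+a*h-Ra@c
if __name__=='__main__':
    P,R,ob=pose(); v=R.T@(P+R@c-o) ; m=P+R@c-o
    print('t',ob['time_s'],'TCP',P,'mouth h along a',m@a*1000,'lateral mm (tool)',(Ra.T@(m-a*(m@a)))*1000,'ang',np.degrees(np.arccos(-R[:,2]@a)),'F along a',np.array(ob['ft_force'])@a,'q',np.round(ob['joints'],2))
    for h in map(float,sys.argv[1:]): go(tgt(h),Ra)
E
python3 ap.py .08 .05
```

```text
t 24.6 TCP [0.51945191 0.29775602 0.2330726 ] mouth h along a 28.270634435383574 lateral mm (tool) [3.40877524e+02 2.40449093e+02 1.91868242e-14] ang 25.29897920515287 F along a -0.6303551630975516 q [ 0.33  0.45  1.45 -0.    1.25 -0.35]
move [-34.04 -24.25   5.78] [-25.3   0.2   0.1]
move [-34.03 -22.96   8.49] [-25.3   0.2   0.1]
```

send_rows(series=[[[-34,-24.2,-1],[0,0,0],0],[[-34,-24.2,-1],[0,0,0],0],[[-34,-24.2,-1],[0,0,0],0],[[-34,-24.2,-1],[0,0,0],0],[[-34,-24.2,-1],[0,0,0],0],[[-34,-24.2,-1],[-8,0,0],0],[[-34,-24.2,0],[-17,0,0],0],[[-34,-24.2,3],[-25.3,0.2,0.1],0],[[-34,-24.2,5.8],[-25.3,0.2,0.1],0],[[-34,-24.2,5.8],[-25.3,0.2,0.1],0]])

```text
time_s: 25.85
ee_pos: [0.5441, -0.1175, 0.1746]
ee_rot: [0.089, 0.423, 0.88, 0.199]
ft_force: [0.2, 0.1, -1.9]
grip_width: 0.0357
grasp_force: 30.0
```

```bash
python3 ap.py .045; python3 held.py; python3 - <<'E'
from h import *
np.set_printoptions(precision=2,suppress=True)
from ap import o,a,c
s=r.snapshot('scene'); 
for q in('nipple','gauge'): print(q,lm(q,s))
P,R,_=pose(); print('pred nip',proj(s,o),'pred mouth',proj(s,P+R@c),'top of head',proj(s,P+R@np.array([-.0017,0,-.059])))
m=r.trace('gauge',s)
if m: ys,xs=np.where(m[0]['mask']); print('gauge mask',m[0]['score'],len(xs),xs.min(),xs.max(),ys.min(),ys.max(),xs.mean(),ys.mean())
E
```

```text
t 25.85 TCP [ 0.54405834 -0.11748618  0.17461764] mouth h along a 78.38183597158303 lateral mm (tool) [ 1.87673087e+00  2.85352420e-01 -1.56916432e-14] ang 0.35456359635406215 F along a -1.8362845768690286 q [-0.68  0.41  1.83  0.56  0.9  -1.72]
move [-0.2  -0.04  3.34] [ 0.2 -0.3 -0.2]
[ 0.5441 -0.1175  0.1746] 0.03571078207985847 25.85
0.84 5041 210 292 195 301 250.00119024003175

mouth front [251.9 191.5] L/R [276.4 215.2] [227.4 215.2]
head bottom front [286.6 199.4] [217.5 199.4] head top front [295.6 223.6] [209.3 223.6] sleeve top [252.1 204.9]
nipple (array([218.21, 198.68]), 0.91)
gauge (array([204.49, 166.2 ]), 0.95)
pred nip [217.26 199.15] pred mouth [203.25 164.79] top of head [190.17 135.71]
gauge mask 0.9 562 179 208 135 168 193.91814946619218 151.59786476868328
```

send_rows(series=[[[-0.1,0,1.5],[0.2,-0.3,-0.2],0],[[-0.2,0,3.3],[0.2,-0.3,-0.2],0],[[-0.2,0,4.5],[0.2,-0.3,-0.2],0],[[-0.2,0,5.2],[0.2,-0.3,-0.2],0],[[-0.2,0,5.7],[0.2,-0.3,-0.2],0],[[-0.2,0,5.7],[0.2,-0.3,-0.2],0]])

```text
time_s: 26.9
ee_pos: [0.5663, -0.104, 0.1259]
ee_rot: [0.094, 0.42, 0.881, 0.196]
ft_force: [-0.6, -0.7, -1.3]
grip_width: 0.0361
grasp_force: 30.0
```

```bash
python3 ap.py .016 .012; python3 - <<'E'
from h import *
P,R,ob=pose(); print(R.T@np.array(ob['ft_force']),R.T@np.array(ob['ft_torque']))
E
```

```text
t 26.9 TCP [ 0.56632867 -0.10403559  0.12592779] mouth h along a 23.39508592992574 lateral mm (tool) [-1.95352709e+00  3.08554276e+00 -4.17843760e-15] ang 0.33210603857664756 F along a -0.8028742100598371 q [-0.63  0.5   1.85  0.63  0.77 -1.76]
move [ 0.2  -0.31  0.74] [0.1 0.3 0.3]
move [ 0.2  -0.31  1.14] [0.1 0.3 0.3]
[-0.14822838 -1.34508022  0.80179543] [0.54395722 0.06361975 0.00431313]
```

```bash
python3 - <<'E'
from h import *
np.set_printoptions(precision=2,suppress=True)
from ap import o,a,c,Ra
L=[]
for i in range(6):
    p=r.snapshot('wrist'); P,R,ob=pose(); m=P+R@c-o; L.append(np.r_[Ra.T@m*1000,R.T@np.array(ob['ft_force'])])
print(np.array(L))
s=r.snapshot('scene'); 
for q in('nipple','gauge'): print(q,lm(q,s))
P,R,_=pose(); print('pred nip',proj(s,o),'pred mouth',proj(s,P+R@c))
E
```

```text
[[ -2.09   3.15 -23.63   1.1   -1.64   1.32]
 [ -2.16   3.14 -23.8    0.49  -0.99   0.67]
 [ -2.22   3.17 -23.9    0.97  -1.6    1.31]
 [ -2.23   3.17 -23.94   0.66  -1.36   1.75]
 [ -2.23   3.19 -23.95   1.13  -0.64   1.9 ]
 [ -2.23   3.16 -23.92   0.86  -1.25   0.62]]
nipple (array([218.78, 195.69]), 0.87)
gauge (array([214.48, 190.12]), 0.6)
pred nip [217.26 199.15] pred mouth [213.42 189.66]
```

send_rows(series=[[[0.2,-0.3,0],[0.1,0.3,0.3],0],[[0.2,-0.3,0],[0.1,0.3,0.3],0],[[0.2,-0.3,0],[0.1,0.3,0.3],0],[[0.2,-0.3,0],[0.1,0.3,0.3],0]])

```text
time_s: 27.85
ee_pos: [0.5634, -0.1046, 0.1251]
ee_rot: [0.092, 0.422, 0.88, 0.196]
ft_force: [0.2, -1.0, -1.6]
grip_width: 0.0355
grasp_force: 30.0
```

```bash
cat > rd.py <<'E'
from h import *
np.set_printoptions(precision=2,suppress=True)
from ap import o,a,c,Ra
for i in range(3):
    p=r.snapshot('wrist'); P,R,ob=pose(); m=P+R@c-o; print(Ra.T@m*1000,'F',R.T@np.array(ob['ft_force']),'T',R.T@np.array(ob['ft_torque']),'rot',np.degrees(Ro.from_matrix(Ra.T@R).as_rotvec()),ob['time_s'],ob['grip_width'])
E
python3 rd.py
```

```text
[ -0.42   0.31 -23.7 ] F [-0.61 -1.26  1.12] T [ 0.35 -0.02  0.01] rot [-0.   -0.09  0.04] 27.9 0.035913504890746725
[ -0.36   0.3  -23.69] F [ 0.36 -0.83  1.89] T [0.41 0.   0.  ] rot [-0.   -0.08  0.04] 27.95 0.03541098512567971
[ -0.35   0.28 -23.69] F [ 0.27 -0.95  0.97] T [ 0.37 -0.04 -0.07] rot [-0.   -0.08  0.04] 28.0 0.03560971771001065
```

Aligned. I'll descend along the axis and watch the lateral force.

send_rows(series=[[[0,0,0.2],[0,0,0],0],[[0,0,0.4],[0,0,0],0],[[0,0,0.6],[0,0,0],0],[[0,0,0.8],[0,0,0],0],[[0,0,0.8],[0,0,0],0]])

```text
time_s: 28.62
ee_pos: [0.5661, -0.1022, 0.118]
ee_rot: [0.092, 0.422, 0.88, 0.196]
ft_force: [-0.3, 0.2, 1.6]
grip_width: 0.0357
grasp_force: 30.0
```

```bash
python3 rd.py
```

```text
[ -0.44   0.59 -15.77] F [ 0.69  0.69 -2.07] T [ 0.17  0.08 -0.01] rot [-0.03 -0.09  0.05] 28.675 0.03579862553138514
[ -0.46   0.58 -15.76] F [-0.1   0.86 -1.47] T [ 0.12  0.1  -0.05] rot [-0.03 -0.09  0.05] 28.725 0.03621728097992334
[ -0.45   0.55 -15.75] F [-0.54  1.92 -1.92] T [0.11 0.1  0.01] rot [-0.03 -0.09  0.05] 28.775 0.035770232397143824
```

send_rows(series=[[[0,0.05,0.2],[0,0,0],0],[[0,0.05,0.4],[0,0,0],0],[[0,0.05,0.6],[0,0,0],0],[[0,0.05,0.8],[0,0,0],0],[[0,0.05,0.8],[0,0,0],0]])

```text
time_s: 29.4
ee_pos: [0.5687, -0.1001, 0.111]
ee_rot: [0.092, 0.422, 0.88, 0.196]
ft_force: [-2.8, -2.1, 5.9]
grip_width: 0.0355
grasp_force: 30.0
```

```bash
python3 rd.py
```

```text
[-0.45  0.7  -8.05] F [ 1.06 -0.78 -5.94] T [ 0.39  0.16 -0.03] rot [ 0.   -0.1   0.02] 29.45 0.0357291933917483
[-0.47  0.71 -8.06] F [ 0.27 -0.66 -7.24] T [0.46 0.19 0.03] rot [ 0.   -0.1   0.02] 29.5 0.03558084417318144
[-0.47  0.71 -8.06] F [ 0.69 -0.89 -5.32] T [ 0.37  0.21 -0.02] rot [ 0.   -0.1   0.02] 29.55 0.03574648656597001
```

send_rows(series=[[[0,0,0.2],[0,0,0],0],[[0,0,0.4],[0,0,0],0],[[0,0,0.6],[0,0,0],0],[[0,0,0.7],[0,0,0],0],[[0,0,0.7],[0,0,0],0]])

```text
time_s: 30.18
ee_pos: [0.5704, -0.0997, 0.1085]
ee_rot: [0.093, 0.421, 0.881, 0.196]
ft_force: [-21.2, -8.5, 36.8]
grip_width: 0.036
grasp_force: 30.0
```

```bash
python3 rd.py
```

```text
[-1.25  1.04 -5.11] F [  6.48  -4.13 -42.21] T [1.22 1.18 0.07] rot [-0.04 -0.27 -0.13] 30.225 0.035702493713390765
[-1.29  1.03 -5.13] F [  7.13  -4.08 -41.89] T [1.17 1.12 0.01] rot [-0.04 -0.28 -0.12] 30.275 0.035567478193706106
[-1.23  1.05 -5.12] F [  6.91  -4.23 -42.68] T [1.22 1.12 0.03] rot [-0.04 -0.27 -0.13] 30.325 0.0358205568029202
```

The push is at 42 N with about 5 mm estimated height left. That could mean it is home with a z estimate error, or jammed, so I'll relax partway and read the spring force.

send_rows(series=[[[0,0,-0.2],[0,0,0],0],[[0,0,-0.2],[0,0,0],0]])

```text
time_s: 30.58
ee_pos: [0.5703, -0.0997, 0.1086]
ee_rot: [0.093, 0.422, 0.88, 0.196]
ft_force: [-12.2, -5.0, 21.9]
grip_width: 0.0355
grasp_force: 30.0
```

```bash
python3 rd.py; python3 held.py; python3 - <<'E'
from h import *
s=r.snapshot('scene'); t=r.snapshot('top')
np.set_printoptions(precision=2,suppress=True)
from ap import o,a,c
P,R,_=pose(); H=P+R@np.array([-.0017,0,-.059])
for n,q in(('scene',s),('top',t)):
  print(n,lm('gauge',q),proj(q,P+R@c),'headtop pred',proj(q,H))
  m=r.trace('gauge',q)
  if m: ys,xs=np.where(m[0]['mask']); print(m[0]['score'],len(xs),xs.min(),xs.max(),ys.min(),ys.max())
E
```

```text
[-1.15  0.95 -5.21] F [  3.64  -2.17 -25.77] T [0.74 0.65 0.07] rot [-0.03 -0.22 -0.06] 30.625 0.03556083937092649
[-1.14  0.94 -5.21] F [  4.75  -1.44 -24.85] T [0.77 0.66 0.02] rot [-0.02 -0.22 -0.06] 30.675 0.035721078167548506
[-1.14  0.97 -5.22] F [  3.45  -1.95 -25.48] T [ 0.73  0.57 -0.  ] rot [-0.03 -0.22 -0.06] 30.725 0.035981493628092345
[ 0.5703 -0.0997  0.1086] 0.035981493628092345 30.725
0.89 5495 209 292 195 303 250.54212920837125

mouth front [251.9 191.5] L/R [276.4 215.2] [227.4 215.2]
head bottom front [286.7 199.4] [217.5 199.4] head top front [295.7 223.6] [209.3 223.6] sleeve top [252.1 204.9]
scene (array([216.78, 195.61]), 0.89) [216.35 197.23] headtop pred [204.16 169.88]
0.6 472 195 221 168 200
top (None, 0) [285.28 180.43] headtop pred [294.04 186.89]
```

send_rows(series=[[[0,0,-0.1],[0,0,0],0],[[0,0,-0.1],[0,0,0],0]])

```text
time_s: 31.38
ee_pos: [0.5702, -0.0997, 0.1086]
ee_rot: [0.093, 0.422, 0.88, 0.196]
ft_force: [-8.2, -3.1, 14.4]
grip_width: 0.0362
grasp_force: 30.0
```

```bash
python3 rd.py
```

```text
[-1.1   0.9  -5.29] F [  3.35  -1.3  -16.35] T [ 0.59  0.34 -0.03] rot [-0.02 -0.2  -0.02] 31.425 0.035504707244600545
[-1.11  0.91 -5.28] F [  2.36  -0.72 -16.63] T [ 0.58  0.36 -0.03] rot [-0.02 -0.2  -0.02] 31.475 0.03605165204563739
[-1.09  0.9  -5.27] F [  2.02  -1.85 -17.02] T [ 0.57  0.41 -0.03] rot [-0.02 -0.19 -0.02] 31.525 0.035753350629092996
```

send_rows(series=[[[0,0,-0.1],[0,0,0],0],[[0,0,-0.1],[0,0,0],0]])

```text
time_s: 31.78
ee_pos: [0.57, -0.0999, 0.109]
ee_rot: [0.092, 0.422, 0.88, 0.196]
ft_force: [-4.8, -2.2, 11.2]
grip_width: 0.0357
grasp_force: 30.0
```

```bash
python3 rd.py
```

```text
[-1.06  0.87 -5.72] F [  1.84  -1.39 -11.6 ] T [ 0.43  0.24 -0.04] rot [-0.01 -0.18  0.  ] 31.825 0.03560581513458699
[-1.06  0.86 -5.69] F [  0.86  -2.03 -10.93] T [ 0.44  0.2  -0.06] rot [-0.01 -0.18  0.  ] 31.875 0.03596107784462055
[-1.06  0.84 -5.68] F [  0.8  -1.5 -11.3] T [ 0.45  0.24 -0.  ] rot [-0.01 -0.18  0.  ] 31.925 0.035323572735009856
```

Lift-off comes at about 14 N net, which matches the spring force at home, so the coupler is seated and my height estimate was 5 mm off. I'll press firmly again and hold.

send_rows(series=[[[0,0,0.15],[0,0,0],0],[[0,0,0.25],[0,0,0],0],[[0,0,0.25],[0,0,0],0],[[0,0,0.25],[0,0,0],0],[[0,0,0.25],[0,0,0],0],[[0,0,0.25],[0,0,0],0],[[0,0,0.25],[0,0,0],0]])

```text
time_s: 32.8
ee_pos: [0.5702, -0.0997, 0.1085]
ee_rot: [0.093, 0.422, 0.88, 0.196]
ft_force: [-14.5, -6.0, 26.0]
grip_width: 0.0361
grasp_force: 30.0
```

```bash
python3 rd.py; python3 - <<'E'
from h import *
s=r.snapshot('scene'); print(lm('stopper',s),lm('gauge',s),lm('nipple',s))
t=r.trace('gauge',s)
E
```

```text
[-1.1   0.91 -5.18] F [  4.1   -2.84 -29.54] T [0.85 0.81 0.02] rot [-0.03 -0.23 -0.07] 32.85 0.03588690672209556
[-1.07  0.91 -5.18] F [  3.82  -3.4  -29.74] T [0.91 0.75 0.02] rot [-0.03 -0.22 -0.07] 32.9 0.03561933072518487
[-1.11  0.9  -5.19] F [  3.97  -2.97 -29.56] T [0.89 0.74 0.04] rot [-0.03 -0.23 -0.07] 32.95 0.03574375192382575
(array([272.5888, 170.8032]), 0.79) (array([216.7808, 196.416 ]), 0.83) (array([217.4976, 200.4096]), 0.8)
```

It is stable, gripped at 30 N and pressed at 30 N, and the stopper is in place. Handing in.

```bash
python3 -c "
from plant import r
print(r.job_done())"
```

```text
the job is handed in; nothing more can be done
None
```

The job is handed in at about 33 s: the stopper is set home in the flask and released, and the gauge is gripped and pressed on the nipple with about 30 N. The lift-off force of about 14 N matches the valve spring at home, but no verdict was returned.

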